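# Set the hinge brake of the blade box and prove that its lid stays up

### The job

The lid of the stainless blade box drops as soon as it is let go, because the friction brake on its hinge is slack. Pull the brake's clamping lever over, only until the brake grips just enough, then lift the lid by its ball knob to about 60 degrees and let go: it must stay there by itself, and you must step back and leave it so. If it sinks, nip the lever up a little more and try again, but never overtighten the brake, and leave the other things on the bench where they are.

Things in the scene. Friction and masses are not known exactly. Their poses are not given: they have to be found in the camera images.
- blade_box: the small stainless box (141 x 200 mm, 85 mm high) screwed to the bench on the robot's left; origin on its underside at mid-width, 64 mm behind its front wall; z up, x from its front (where the lid's knob is) to its back (where the hinge is), y to the left along the hinge line. It never moves.
- blade_box_lid: the lid (144 x 206 mm sheet, 0.4 to 0.65 kg with fittings, unlike each time); when shut its frame equals the box's, and all of it turns about the hinge line as it opens (tilt of its z = angle of opening; stop at 1.83). Hinge line: horizontal, along the box's y, 78.5 mm behind the box's origin, 86 mm above the bench. Let go with the brake slack, it falls shut.
- knob_center (a point): centre of the black 25 mm ball knob in front of the lid, by which to lift it: 191 mm from the hinge line (3 mm above it when shut), on a thin stud 32 mm clear of the lid's tab, so that fingers can pass down on both sides of it, closing along the box's y; the ball may turn between the pads.
- brake_screw: hidden pressure screw and lining in the grey brake drum (57 mm) at the right end of the hinge line; driven by the lever, 12 mm per rad; origin on the hinge line. The lining bites at a lever angle of 0.35 to 1.2, unlike each time; then lever torque climbs 0.15 N m (1.7 N at its ball) per 0.1 rad. The lid holds from 0.06 to 0.15 rad past the bite, by its weight; 0.3 past is too tight.
- hinge_axis (a point): point on the hinge line in the plane in which the clamping lever's ball swings, 184 mm to the right of the box's middle.
- clamp_lever (a joint): angle of the clamping lever at the brake's outer right end: 0 is slack, leaning up and forward (to the box's front) 50 degrees above level; it grows as it is pushed forward and down about the hinge line (level at 0.87), stop at 1.6; stays where left. While slack it turns against a steady drag of 0.5 N m, 5 to 6 N at its ball, until the lining bites (see brake_screw).
- lever_ball (a point): centre of the black 25 mm ball at the end of the clamping lever, 90 mm from the hinge line. Push it down with shut fingertips on its top (rubbing there adds up to 0.1 N m while it stands high), or take it from above, fingers closing along the box's y; a hard grip hinders its turning between the pads and hides the feel. The push is felt only while the lever moves; it fades at rest.
- cap_3: white bottle cap, 80 mm across, 23 mm high, a bystander; origin under its centre
- spanner: small open-ended spanner, 147 mm long, 5 mm thick, lying on the bench, a bystander; origin under its middle
- screwdriver: screwdriver, 187 mm long, lying on the bench, a bystander; origin under its middle
- blade_tin: round tin, 66 mm across, 80 mm high, a bystander; origin under its centre

How it is judged:
On the way, in this order (a step that is already met when the one before it is completed fails the run):
1. the brake lining grips the disc (contact force between brake_screw and blade_box_lid above 4 N), for 0.2 s.
2. the lid is lifted to about 60 degrees (angle between blade_box_lid's own z axis and vertical between 0.87 and 1.3 rad), for 0.1 s.
3. let go, the lid stands still by itself at about 60 degrees for two seconds (angle between blade_box_lid's own z axis and vertical between 0.84 and 1.26 rad and angular speed of blade_box_lid below 0.02 rad/s and contact force between each of the fingers, the arm and blade_box below 0.1 N), for 2 s.
At the end, for the whole second after the job is handed in: the lid stands open by itself at 60 degrees, give or take 12, at rest, held by the hinge brake alone; the robot touches nothing (all of step 3).
It fails at once if the brake is overtightened (lining pressed on the disc with more than 40 N) (contact force between brake_screw and blade_box_lid above 40 N).
It fails at once if the lid is thrown over past upright (angle between blade_box_lid's own z axis and vertical above 1.6 rad).
It fails at once if a bystander is shifted more than 30 mm (distance of any of cap_3, spanner, screwdriver, blade_tin from where it was at the start of the episode above 0.03 m).
It also fails if it takes over 64 s, if anything falls off the work surface, if the arm or the gripper's body presses on something with over 40 N, if the wrist force passes 120 N, or if a joint passes its speed limit or range.

### The arm

A 6-joint arm with a two-finger parallel gripper is mounted at the origin on a cart in front of the work surface, level with it; the furniture and walls round the work are solid. World frame = base frame: x ahead of the robot, y to its left, z up, the work surface at z = 0. Lengths are in m, angles in rad, forces in N, time in s.
With the tool pointing down it reaches from about 0.375 to 0.9 m from the base axis. Payload 3.1 kg.
Tool frame: the origin (TCP) lies midway between the tips of the shut fingers; the grasp point (between the pads) lies 19 mm behind it; x points along the fingers, z is the direction in which the jaws open and shut, and the axes are right-handed (so a half turn about x gives the same grasp; the last joint's range is limited). The gripper opens to 85 mm and grips with 20 to 120 N. Pads are 22 mm wide; open, the fingers measure 114 mm over their backs; the gripper's body (76 mm by 85 mm) begins 54 mm behind the grasp point. The pads swing forward as they close: fully open they stand 13 mm farther back than shut.
Start: joints at [-1.391, 0.527, 1.433, -0, 1.181, -0.178], TCP at [0.219, -0.585, 0.231] pointing down, gripper open.
Joint ranges: [-3.08, 3.08], [-0.75, 2.2], [0.22, 2.44], [-1.43, 4.57], [0, 2.65], [-2.85, 2.85]. Speed limits (rad/s): [2.79, 2.79, 3.14, 3.14, 3.14, 3.14].

### API

Orientations are given as a unit quaternion [x, y, z, w].
In Python, from station import telemetry, optics, manip gives the robot as it stands.
- The arm moves only by the tool step_arm, never from a script. Its argument "commands" is a list of rows, each a list of 4 numbers: the shift along the tool's x, y, z in m, then the turn about the tool's x in rad. A call has 1 to 8 rows; each row is the pose to reach, as a shift and turn from the pose measured when the call began, along the tool's axes at that moment; what a row does not reach only later rows make up. A row lasts 1/12 s, in which the tool goes at most 41.7 mm and 7.16 degrees, less where a joint would pass 70% of its speed; a pose out of reach is approached as far as the arm can. A call with a gripper value outside its range is refused whole. "jaw" is the finger opening in m, from 0 to 0.0854, set as the call begins (left out, the last holds). The fingers move at their own pace and stop on an object; "grip_force" is the grip in N (left out, the last holds). Time passes only in rows, so rows that repeat a pose let the fingers close. It gives the time, the measured TCP pose, the force and the opening at its end, in the units of the state.
- telemetry.sense(): the state, without advancing time (a new reading comes with each control period).
- optics.snapshot(name): name is "scene" or "top"; returns the picture (384x512x3 uint8, red, green, blue); there is no depth.
- optics.camera_params(name): a dict with "mtx" (3x3 intrinsics, pixels), "origin" and "attitude" of the camera in the world. Camera axes: x right, y down, z forward; pixel columns grow to the right and rows downward; lengths in m; the calibration is good to about 2 mm. A picture is of the moment at which its call begins. camera_params takes no time and is no camera call.
- manip.sign_off(): hands the job in, once; it reports no verdict.
The state is a dict: "t": time; "q": joint angles; "qd": joint speeds; "tau": joint torques, N m; "tcp_pos": TCP position; "tool_rot": TCP orientation; "force": force on the tool from outside, world axes, zero at the start; "ft_torque": the same for the moment, N m; "finger_gap": opening from 0.0 (shut) to 1.0 (fully open).
Only numpy, scipy, OpenCV 4.12 (cv2) and the standard library are available. Lean on these libraries where they do the work, as an engineer would, in place of code of your own. Each camera call takes 0.05 s, during which the arm holds its last target.

## Working session

There is one attempt and no reset: what is moved stays moved. The work goes in short steps, Python scripts to look and compute and a tool call to move; the robot and the scene stay as the last step left them, time stands still between calls to the robot, and variables do not carry over. Pictures are saved under pics/ and viewed, and the job is handed in when it is done.

Besides the shell and the picture viewer there is one more tool, called after "Call:" by a JSON object that holds its "method" and its "body". step_arm: Moves the arm, as the interface text tells. Its arguments: {"type":"object","properties":{"commands":{"type":"array","items":{"type":"array","items":{"type":"number"}}},"jaw":{"type":"number"},"grip_force":{"type":"number"}},"required":["commands"]}

```bash
ls; mkdir -p pics; python3 - <<'E'
from station import telemetry, optics, manip
import cv2
for n in ("scene","top"):
    im=optics.snapshot(n); cv2.imwrite(f"pics/{n}0.png",im[:,:,::-1])
    print(n,optics.camera_params(n))
print(telemetry.sense())
E
```

```text
pics
scene {'mtx': array([[362.75926018,   0.        , 257.36072994],
       [  0.        , 362.75926018, 191.43079949],
       [  0.        ,   0.        ,   1.        ]]), 'origin': array([0.13060885, 0.80312409, 0.6886088 ]), 'attitude': array([-0.27351974,  0.85188948, -0.42706058,  0.13073076])}
top {'mtx': array([[353.66318238,   0.        , 253.83979948],
       [  0.        , 353.66318238, 196.44964489],
       [  0.        ,   0.        ,   1.        ]]), 'origin': array([0.46294992, 0.17766937, 0.95429832]), 'attitude': array([-0.6986497 ,  0.71261664, -0.04711352,  0.0429702 ])}
{'t': 0.1, 'q': array([-1.39146894e+00,  5.28384319e-01,  1.43380365e+00,  1.72270098e-05,
        1.18140109e+00, -1.78466743e-01]), 'qd': array([-3.77796038e-06, -3.30785780e-03, -2.59049865e-03,  3.63629138e-04,
        5.96093146e-04, -4.96933179e-06]), 'tau': array([-3.66614895e-04, -4.43303883e+01, -1.78586072e+01, -2.20536672e-04,
        3.87252570e-03,  1.98745238e-05]), 'tcp_pos': array([ 0.21881277, -0.58474201,  0.23041527]), 'tool_rot': array([ 0.40355267,  0.58148617, -0.40254694,  0.58049551]), 'force': array([-0.30954949,  0.09568886,  0.00695916]), 'ft_torque': array([-0.00437025,  0.03921424, -0.01426667]), 'finger_gap': 1.0000284638048482}
```

View pics/scene0.png

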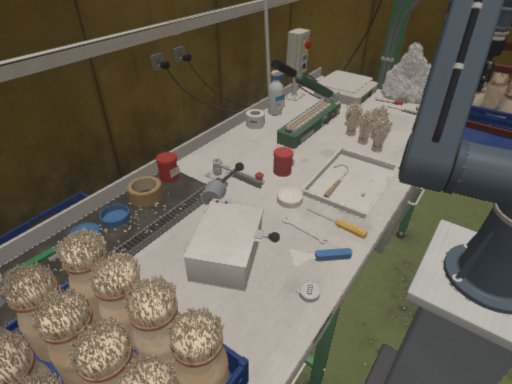

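View pics/top0.png

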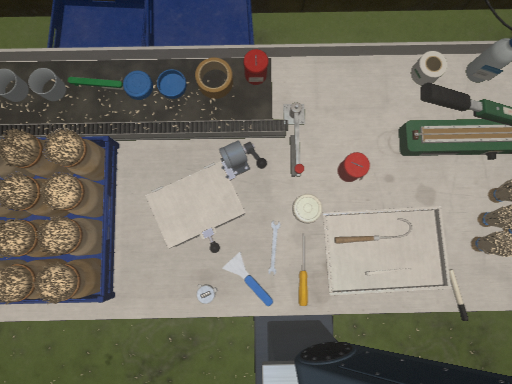

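```bash
python3 - <<'E'
import cv2,numpy as np
a=cv2.imread("pics/top0.png")[120:270,130:330]; b=cv2.imread("pics/scene0.png")[140:300,170:330]
cv2.imwrite("pics/ct.png",cv2.resize(a,None,fx=4,fy=4,interpolation=2)); cv2.imwrite("pics/cs.png",cv2.resize(b,(600,600),interpolation=2))
E
```

```text
(no output)
```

View pics/ct.png

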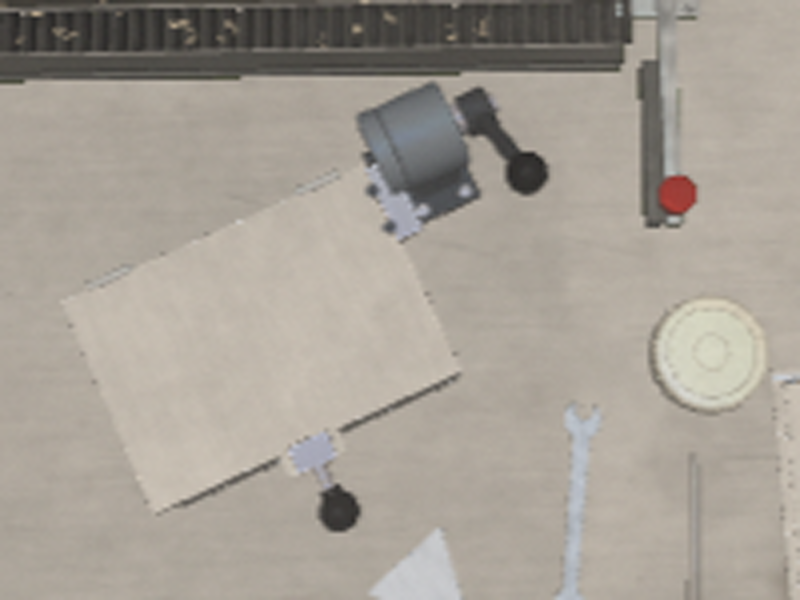

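View pics/cs.png

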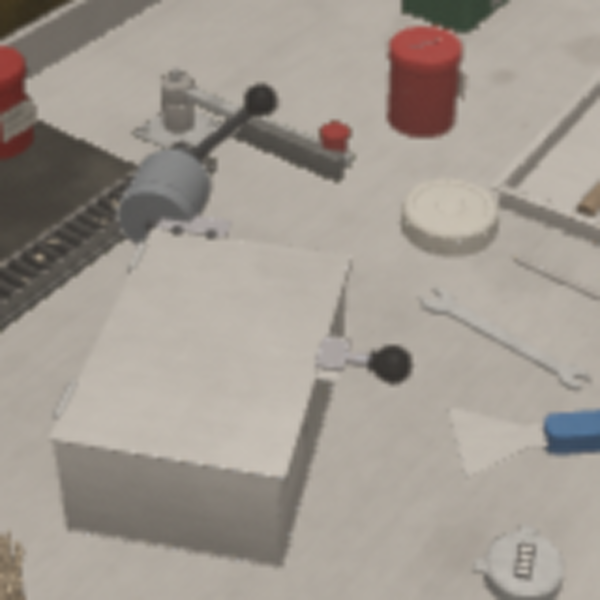

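```bash
cat > h.py <<'E'
import numpy as np, cv2
from scipy.spatial.transform import Rotation as R
from scipy.optimize import least_squares
CAM={'scene':(362.75926018,257.36072994,191.43079949,[0.13060885,0.80312409,0.6886088],[-0.27351974,0.85188948,-0.42706058,0.13073076]),
'top':(353.66318238,253.83979948,196.44964489,[0.46294992,0.17766937,0.95429832],[-0.6986497,0.71261664,-0.04711352,0.0429702])}
def proj(n,p):
    f,cx,cy,o,a=CAM[n]; c=R.from_quat(a).inv().apply(np.asarray(p)-o)
    return np.array([f*c[0]/c[2]+cx,f*c[1]/c[2]+cy])
def ray(n,uv):
    f,cx,cy,o,a=CAM[n]; return np.array(o),R.from_quat(a).apply([(uv[0]-cx)/f,(uv[1]-cy)/f,1])
def onz(n,uv,z):
    o,d=ray(n,uv); return o+d*(z-o[2])/d[2]
def tri(u,v):
    o1,d1=ray('top',u);o2,d2=ray('scene',v)
    s=np.linalg.lstsq(np.c_[d1,-d2],o2-o1,rcond=None)[0]; a=o1+d1*s[0];b=o2+d2*s[1]
    return (a+b)/2,np.linalg.norm(a-b)
def b2w(p,P): x,y,t=p; return np.array([x,y,0])+R.from_euler('z',t).apply(P)
K=np.array([-.1125,0,.089]); 
def LB(th): a=np.deg2rad(50)-th; return np.array([.0785-.09*np.cos(a),-.184,.086+.09*np.sin(a)])
E
python3 - <<'E'
from h import *
print(tri((214.6,247.1),(273.9,236.9)),tri((261.4,162.9),(239.2,166.5)))
obs=[('top',K,(214.6,247.1)),('scene',K,(273.9,236.9)),('top',LB(0),(261.4,162.9)),('scene',LB(0),(239.2,166.5))]
f=lambda p:np.concatenate([proj(n,b2w(p,P))-uv for n,P,uv in obs])
r=least_squares(f,[.5,.3,.4]);print(r.x,r.fun)
for P in (K,LB(0),LB(.35),LB(1.2),[.0785,-.184,.086],[.0785,0,.086],[.0785-.191*.5,0,.086+.191*.866]): print(b2w(r.x,P))
for uv in ((62,300),(460,375),(157,512)):print(onz('top',np.array(uv)/4+[129.6,119.6],.086), R.from_euler('z',-r.x[2]).apply(onz('top',np.array(uv)/4+[129.6,119.6],.086)-[r.x[0],r.x[1],0]))
s=R.from_quat([0.40355267,0.58148617,-0.40254694,0.58049551]).as_matrix();print(s)
E
```

```text
(array([0.45221217, 0.26926401, 0.0868696 ]), np.float64(0.0004193432222924781)) (array([0.6440755 , 0.15280495, 0.15040329]), np.float64(3.2293236182873684e-05))
[0.55417387 0.31438928 0.39697598] [-0.80456378  0.69786233  0.37979545  0.06099878  0.09761567 -0.56202937
 -0.0811631  -1.46233984]
[0.4504225  0.27089326 0.089     ]
[0.64435735 0.15268174 0.154944  ]
[0.62578963 0.14489754 0.13092717]
[0.61911548 0.14209952 0.05706311]
[0.69770942 0.1750487  0.086     ]
[0.62656927 0.34473983 0.086     ]
[0.53849589 0.30781655 0.251406  ]
[0.58404817 0.44026803 0.086     ] [0.07621976 0.10453938 0.086     ]
[0.53273068 0.19501593 0.086     ] [-0.06592912 -0.1017996   0.086     ]
[0.45305313 0.38024459 0.086     ] [-0.06779531  0.09983048  0.086     ]
[[-3.40410211e-04  9.36673976e-01  3.50202437e-01]
 [ 1.96721048e-03  3.50202407e-01 -9.36671983e-01]
 [-9.99998007e-01  3.70069196e-04 -1.96184733e-03]]
```

Call:
{"method": "step_arm", "body": {"commands": [[-0.03, 0.3, -0.25, 0], [-0.03, 0.3, -0.25, 0], [-0.03, 0.3, -0.25, 0], [-0.03, 0.3, -0.25, 0], [-0.03, 0.3, -0.25, 0], [-0.03, 0.3, -0.25, 0], [-0.03, 0.3, -0.25, 0], [-0.03, 0.3, -0.25, 0]], "jaw": 0}}

```text
t: 0.77
tcp_pos: [0.3836, -0.2944, 0.2565]
tool_rot: [0.404, 0.582, -0.403, 0.58]
force: [0.7, -0.8, -0.2]
finger_gap: -0.001
```

```bash
cat >> h.py <<'E'
P=np.array([0.55417387,0.31438928,0.39697598])
def delta(target):
    from station import telemetry
    s=telemetry.sense(); r=R.from_quat(s['tool_rot'])
    m=r.as_matrix(); want=np.arctan2(np.cos(P[2]),-np.sin(P[2])); cur=np.arctan2(-m[1,2],-m[0,2])
    print('d',np.round(r.inv().apply(np.asarray(target)-s['tcp_pos']),4),'turn',round(-(want-cur),4),s['tcp_pos'].round(4),s['force'].round(2),s['t'])
E
python3 -c "
from h import *
delta(b2w(P,LB(0))+[0,0,.045])"
```

```text
d [ 0.0575  0.4006 -0.3276] turn -0.0397 [ 0.3836 -0.2944  0.2565] [ 0.68 -0.76 -0.17] 0.7667
```

Call:
{"method": "step_arm", "body": {"commands": [[0, 0.4, -0.3276, -0.04], [0, 0.4, -0.3276, -0.04], [0, 0.4, -0.3276, -0.04], [0, 0.4, -0.3276, -0.04], [0, 0.4, -0.3276, -0.04], [0, 0.4, -0.3276, -0.04], [0, 0.4, -0.3276, -0.04], [0, 0.4, -0.3276, -0.04]]}}

```text
t: 1.43
tcp_pos: [0.551, -0.0061, 0.2568]
tool_rot: [0.392, 0.59, -0.391, 0.588]
force: [0.8, -1.4, -1.3]
finger_gap: -0.0
```

```bash
python3 -c "
from h import *
delta(b2w(P,LB(0))+[0,0,.04])"
```

```text
d [ 0.0622  0.1476 -0.11  ] turn 0.0005 [ 0.551  -0.0061  0.2568] [ 0.79 -1.45 -1.26] 1.4333
```

Call:
{"method": "step_arm", "body": {"commands": [[0, 0.1476, -0.11, 0], [0, 0.1476, -0.11, 0], [0, 0.1476, -0.11, 0], [0, 0.1476, -0.11, 0], [0.03, 0.1476, -0.11, 0], [0.06, 0.1476, -0.11, 0], [0.062, 0.1476, -0.11, 0], [0.062, 0.1476, -0.11, 0]]}}

```text
t: 2.1
tcp_pos: [0.6422, 0.1527, 0.1923]
tool_rot: [0.39, 0.592, -0.392, 0.586]
force: [0.2, -0.0, -0.0]
finger_gap: -0.0
```

```bash
python3 - <<'E'
from h import *
from station import optics
delta(b2w(P,LB(0))+[0,0,.0125])
for n,c in (('top',(210,110)),('scene',(190,110))):
    im=optics.snapshot(n)[c[1]:c[1]+100,c[0]:c[0]+120,::-1]; cv2.imwrite(f"pics/l1{n}.png",cv2.resize(im,None,fx=5,fy=5,interpolation=2))
E
```

```text
d [0.0249 0.0022 0.001 ] turn 0.0011 [0.6422 0.1527 0.1923] [ 0.21 -0.   -0.05] 2.1
```

View pics/l1scene.png

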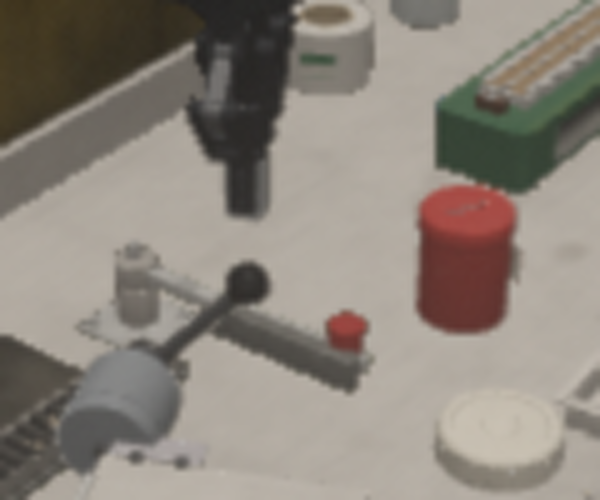

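View pics/l1top.png

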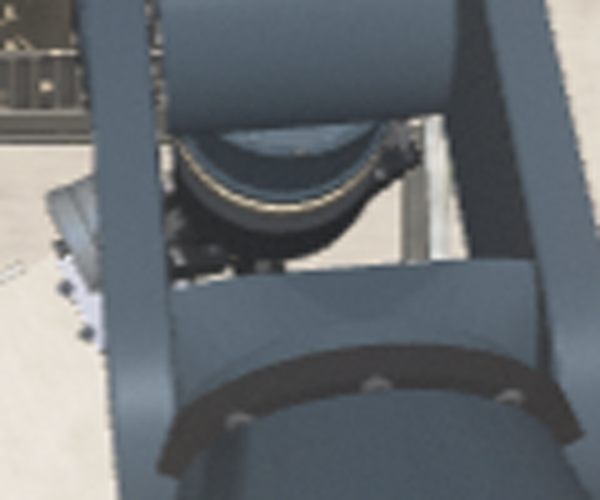

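```bash
cat >> h.py <<'E'
def status():
    from station import telemetry
    s=telemetry.sense(); p=R.from_euler('z',-P[2]).apply(s['tcp_pos']-[P[0],P[1],0])
    F=R.from_euler('z',-P[2]).apply(s['force'])
    zb=p[2]-.0125; a=np.arcsin(np.clip((zb-.086)/.09,-1,1)); th=np.deg2rad(50)-a
    T=(zb+.0125-.086)*F[0]+.09*np.cos(a)*F[2]
    print('t %.2f th %.3f T %.3f Tz %.3f'%(s['t'],th,T,.09*np.cos(a)*F[2]),'boxpos',p.round(4),'F',F.round(2),'yoff ball',np.round(p-LB(th)-[0,0,.0125],4))
    return th
def rows(ths):
    from station import telemetry
    s=telemetry.sense(); r=R.from_quat(s['tool_rot'])
    for th in ths: print(th, r.inv().apply(b2w(P,LB(th)+[0,0,.0125])-s['tcp_pos']).round(4).tolist())
E
python3 -c "
from h import *
status();rows(np.arange(0,.31,.05))"
```

```text
t 2.20 th -0.698 T 0.003 Tz 0.000 boxpos [ 0.0208 -0.1848  0.1961] F [ 0.03 -0.07  0.11] yoff ball [-0.0577 -0.0008  0.0076]
0.0 [0.0287, -0.0002, -0.0008]
0.05 [0.0317, -0.0036, -0.0008]
0.1 [0.0348, -0.0068, -0.0008]
0.15000000000000002 [0.0381, -0.0098, -0.0007]
0.2 [0.0415, -0.0127, -0.0007]
0.25 [0.0451, -0.0154, -0.0007]
0.30000000000000004 [0.0488, -0.018, -0.0007]
```

Call:
{"method": "step_arm", "body": {"commands": [[0.02, 0, -0.0008, 0], [0.0287, -0.0002, -0.0008, 0], [0.0317, -0.0036, -0.0008, 0], [0.0348, -0.0068, -0.0008, 0], [0.038, -0.0098, -0.0008, 0], [0.0415, -0.0127, -0.0008, 0]]}}

```text
t: 2.7
tcp_pos: [0.6344, 0.1476, 0.1579]
tool_rot: [0.394, 0.588, -0.39, 0.59]
force: [-1.9, -0.9, 8.8]
finger_gap: 0.003
```

```bash
python3 -c "
from h import *
status();rows(np.arange(.15,.5,.025))"
```

```text
t 2.70 th 0.152 T 0.450 Tz 0.597 boxpos [ 0.0095 -0.1848  0.1579] F [-2.04 -0.07  8.82] yoff ball [-0.0013 -0.0008  0.    ]
0.15 [-0.0002, 0.0015, -0.0008]
0.175 [0.0015, 0.0, -0.0008]
0.19999999999999998 [0.0033, -0.0014, -0.0008]
0.22499999999999998 [0.005, -0.0028, -0.0008]
0.24999999999999997 [0.0068, -0.0042, -0.0008]
0.27499999999999997 [0.0087, -0.0055, -0.0008]
0.29999999999999993 [0.0106, -0.0067, -0.0008]
0.32499999999999996 [0.0125, -0.0079, -0.0008]
0.35 [0.0144, -0.0091, -0.0008]
0.37499999999999994 [0.0163, -0.0102, -0.0008]
0.3999999999999999 [0.0183, -0.0113, -0.0008]
0.42499999999999993 [0.0203, -0.0123, -0.0008]
0.44999999999999996 [0.0224, -0.0132, -0.0008]
0.475 [0.0244, -0.0141, -0.0008]
```

Call:
{"method": "step_arm", "body": {"commands": [[0.0033, -0.0014, -0.0008, 0], [0.005, -0.0028, -0.0008, 0], [0.0068, -0.0042, -0.0008, 0], [0.0087, -0.0055, -0.0008, 0], [0.0106, -0.0067, -0.0008, 0]]}}

```text
t: 3.12
tcp_pos: [0.6282, 0.1449, 0.1506]
tool_rot: [0.394, 0.587, -0.39, 0.59]
force: [-3.8, -2.4, 11.3]
finger_gap: 0.0
```

```bash
python3 -c "
from h import *
status();rows(np.arange(.25,.6,.025))"
```

```text
t 3.12 th 0.255 T 0.542 Tz 0.829 boxpos [ 0.0027 -0.1849  0.1506] F [-4.44 -0.75 11.3 ] yoff ball [-0.0024 -0.0009  0.    ]
0.25 [-0.0004, 0.0027, -0.0009]
0.275 [0.0015, 0.0014, -0.0009]
0.30000000000000004 [0.0033, 0.0001, -0.0009]
0.32500000000000007 [0.0052, -0.0011, -0.0009]
0.3500000000000001 [0.0072, -0.0022, -0.0009]
0.3750000000000001 [0.0091, -0.0033, -0.0009]
0.40000000000000013 [0.0111, -0.0044, -0.0009]
0.42500000000000016 [0.0131, -0.0054, -0.0009]
0.4500000000000002 [0.0151, -0.0064, -0.0009]
0.4750000000000002 [0.0172, -0.0073, -0.0009]
0.5000000000000002 [0.0193, -0.0082, -0.0009]
0.5250000000000002 [0.0214, -0.009, -0.0009]
0.5500000000000003 [0.0235, -0.0097, -0.0009]
0.5750000000000003 [0.0256, -0.0104, -0.0009]
```

Call:
{"method": "step_arm", "body": {"commands": [[0.0052, -0.0011, -0.0009, 0], [0.0072, -0.0022, -0.0009, 0], [0.0091, -0.0033, -0.0009, 0]]}}

```text
t: 3.37
tcp_pos: [0.6238, 0.143, 0.1446]
tool_rot: [0.393, 0.587, -0.391, 0.591]
force: [-6.3, -3.5, 11.7]
finger_gap: -0.001
```

```bash
python3 -c "
from h import *
a=status();rows(a+np.array([.05,.075,.1]))"
```

```text
t 3.37 th 0.335 T 0.484 Tz 0.902 boxpos [-0.0021 -0.185   0.1446] F [-7.13 -0.77 11.67] yoff ball [-0.0033 -0.001   0.    ]
0.38487711403008557 [0.0039, 0.0011, -0.001]
0.4098771140300856 [0.0059, 0.0, -0.001]
0.43487711403008555 [0.0079, -0.001, -0.001]
```

Call:
{"method": "step_arm", "body": {"commands": [[0.0039, 0.0011, -0.001, 0], [0.0059, 0, -0.001, 0], [0.0079, -0.001, -0.001, 0]]}}

```text
t: 3.62
tcp_pos: [0.6206, 0.1416, 0.1396]
tool_rot: [0.391, 0.587, -0.392, 0.591]
force: [-7.4, -5.2, 12.6]
finger_gap: -0.002
```

```bash
python3 -c "
from h import *
a=status();rows(a+np.array([.05,.075,.1]))"
```

```text
t 3.62 th 0.398 T 0.538 Tz 1.010 boxpos [-0.0055 -0.185   0.1396] F [-8.8  -1.96 12.61] yoff ball [-0.004 -0.001  0.   ]
0.4483754214077221 [0.0041, 0.002, -0.001]
0.4733754214077221 [0.0061, 0.0011, -0.0011]
0.49837542140772206 [0.0082, 0.0003, -0.0011]
```

Call:
{"method": "step_arm", "body": {"commands": [[0.0041, 0, -0.001, 0], [0.0061, -0.001, -0.001, 0], [0.0082, -0.0018, -0.001, 0]]}}

```text
t: 3.87
tcp_pos: [0.6175, 0.1402, 0.1343]
tool_rot: [0.39, 0.587, -0.393, 0.591]
force: [-5.8, -4.6, 10.7]
finger_gap: 0.002
```

```bash
python3 -c "
from h import *
a=status();rows(a+np.array([.05,.075,.1]))"
```

```text
t 3.87 th 0.464 T 0.538 Tz 0.880 boxpos [-0.0089 -0.1851  0.1343] F [-7.09 -2.   10.66] yoff ball [-0.0049 -0.0011 -0.    ]
0.5136505766833006 [0.0042, 0.0032, -0.0011]
0.5386505766833006 [0.0063, 0.0024, -0.0011]
0.5636505766833007 [0.0084, 0.0017, -0.0011]
```

Call:
{"method": "step_arm", "body": {"commands": [[0.0042, -0.0008, -0.001, 0], [0.0063, -0.0016, -0.001, 0], [0.0084, -0.0024, -0.001, 0]]}}

```text
t: 4.12
tcp_pos: [0.6148, 0.139, 0.1289]
tool_rot: [0.39, 0.586, -0.393, 0.591]
force: [-3.8, -3.2, 10.5]
finger_gap: -0.002
```

```bash
python3 -c "
from h import *
a=status();rows(a+np.array([.05,.075,.1]))"
```

```text
t 4.12 th 0.528 T 0.686 Tz 0.888 boxpos [-0.0119 -0.1852  0.1289] F [-4.71 -1.45 10.48] yoff ball [-0.0057 -0.0012 -0.    ]
0.5784051652657191 [0.0043, 0.0043, -0.0012]
0.603405165265719 [0.0064, 0.0037, -0.0012]
0.628405165265719 [0.0086, 0.0031, -0.0012]
```

Call:
{"method": "step_arm", "body": {"commands": [[0.003, -0.0005, -0.001, 0], [0.0045, -0.001, -0.001, 0], [0.006, -0.0015, -0.001, 0]]}}

```text
t: 4.37
tcp_pos: [0.6134, 0.1384, 0.1259]
tool_rot: [0.39, 0.586, -0.393, 0.592]
force: [-2.7, -1.9, 9.9]
finger_gap: 0.002
```

```bash
python3 -c "
from h import *
a=status();rows(a+np.array([.05,.075,.1]))"
```

```text
t 4.37 th 0.563 T 0.719 Tz 0.846 boxpos [-0.0135 -0.1852  0.1259] F [-3.2  -0.67  9.87] yoff ball [-0.0062 -0.0012 -0.    ]
0.6131352351774307 [0.0043, 0.005, -0.0013]
0.6381352351774306 [0.0065, 0.0044, -0.0013]
0.6631352351774307 [0.0087, 0.0039, -0.0013]
```

Call:
{"method": "step_arm", "body": {"commands": [[-0.006, 0.002, 0, 0], [-0.006, 0.01, 0, 0], [-0.006, 0.01, 0, 0], [-0.003, 0.01, 0, 0], [-0.003, 0.01, 0, 0]]}}

```text
t: 4.78
tcp_pos: [0.6222, 0.1423, 0.1281]
tool_rot: [0.389, 0.586, -0.393, 0.592]
force: [-0.2, 0.2, -1.0]
finger_gap: -0.001
```

```bash
python3 -c "
from h import *
a=status();rows(np.array([.5,.55,.575,.6,.625,.65]))"
```

```text
t 4.78 th 0.537 T -0.089 Tz -0.085 boxpos [-0.0038 -0.185   0.1281] F [-0.11  0.21 -1.  ] yoff ball [ 0.0027 -0.001  -0.    ]
0.5 [-0.0032, -0.0015, -0.001]
0.55 [0.0011, -0.003, -0.001]
0.575 [0.0032, -0.0037, -0.001]
0.6 [0.0054, -0.0044, -0.0011]
0.625 [0.0076, -0.0049, -0.0011]
0.65 [0.0097, -0.0055, -0.0011]
```

Call:
{"method": "step_arm", "body": {"commands": [[0.0032, -0.0005, -0.001, 0], [0.0054, -0.0015, -0.001, 0], [0.007, -0.0025, -0.001, 0]]}}

```text
t: 5.03
tcp_pos: [0.6204, 0.1419, 0.1221]
tool_rot: [0.39, 0.585, -0.393, 0.593]
force: [-0.1, -1.2, 9.5]
finger_gap: 0.0
```

```bash
python3 -c "
from h import *
a=status();rows(a+np.array([0,.025,.05,.075,.1]))"
```

```text
t 5.03 th 0.607 T 0.802 Tz 0.822 boxpos [-0.0056 -0.1847  0.1221] F [-0.57 -1.09  9.47] yoff ball [ 0.0027 -0.0007 -0.    ]
0.6068485694572632 [-0.0, -0.0027, -0.0007]
0.6318485694572632 [0.0022, -0.0033, -0.0007]
0.6568485694572632 [0.0044, -0.0038, -0.0008]
0.6818485694572631 [0.0066, -0.0043, -0.0008]
0.7068485694572632 [0.0088, -0.0047, -0.0008]
```

Call:
{"method": "step_arm", "body": {"commands": [[-0.03, 0, 0, 0], [-0.07, 0, 0, 0], [-0.08, -0.04, -0.07, 0], [-0.08, -0.08, -0.14, 0], [-0.08, -0.107, -0.185, 0], [-0.08, -0.107, -0.185, 0], [-0.08, -0.107, -0.185, 0], [-0.08, -0.107, -0.185, 0]], "jaw": 0.06}}

```text
t: 5.7
tcp_pos: [0.442, 0.274, 0.1989]
tool_rot: [0.387, 0.588, -0.393, 0.591]
force: [0.3, 0.2, -0.1]
finger_gap: 0.703
```

```bash
python3 - <<'E'
from h import *
from station import optics
delta(b2w(P,K)+[0,0,-.018])
for n,c in (('top',(190,140)),('scene',(180,130))):
    im=optics.snapshot(n)[c[1]:c[1]+120,c[0]:c[0]+150,::-1]; cv2.imwrite(f"pics/l2{n}.png",cv2.resize(im,None,fx=4,fy=4,interpolation=2))
E
```

```text
d [0.1279 0.0072 0.0051] turn 0.0057 [0.442  0.274  0.1989] [ 0.35  0.21 -0.11] 5.7
```

View pics/l2scene.png

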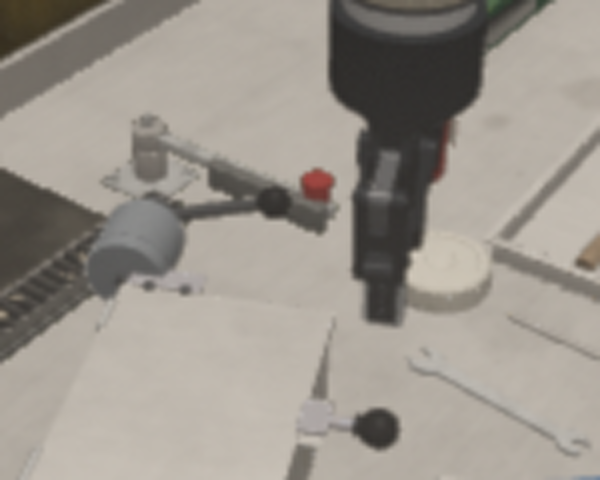

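View pics/l2top.png

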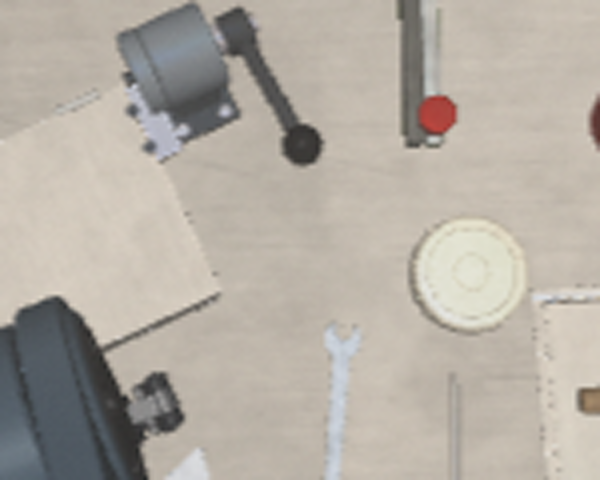

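Call:
{"method": "step_arm", "body": {"commands": [[0, 0.008, 0.006, 0.006], [0.04, 0.008, 0.006, 0.006], [0.08, 0.008, 0.006, 0.006], [0.115, 0.008, 0.006, 0.006], [0.128, 0.008, 0.006, 0.006], [0.128, 0.008, 0.006, 0.006], [0.128, 0.008, 0.006, 0.006]]}}

```text
t: 6.38
tcp_pos: [0.4595, 0.2679, 0.0705]
tool_rot: [0.39, 0.585, -0.395, 0.591]
force: [0.7, 0.4, -0.2]
finger_gap: 0.699
```

```bash
python3 - <<'E'
from h import *
from station import optics
print(tri((265.4,175.9),(248.4,180.1)), b2w(P,LB(.6)))
delta(b2w(P,K)+[0,0,-.018])
n='scene';c=(210,170)
im=optics.snapshot(n)[c[1]:c[1]+120,c[0]:c[0]+150,::-1]; cv2.imwrite(f"pics/l3{n}.png",cv2.resize(im,None,fx=4,fy=4,interpolation=2))
E
```

```text
(array([0.62093783, 0.14251399, 0.10906042]), np.float64(0.00010629415062661864)) [0.61777466 0.1415374  0.11023687]
d [-0.0006 -0.0073 -0.0062] turn -0.0034 [0.4595 0.2679 0.0705] [ 0.68  0.38 -0.16] 6.3833
```

View pics/l3scene.png

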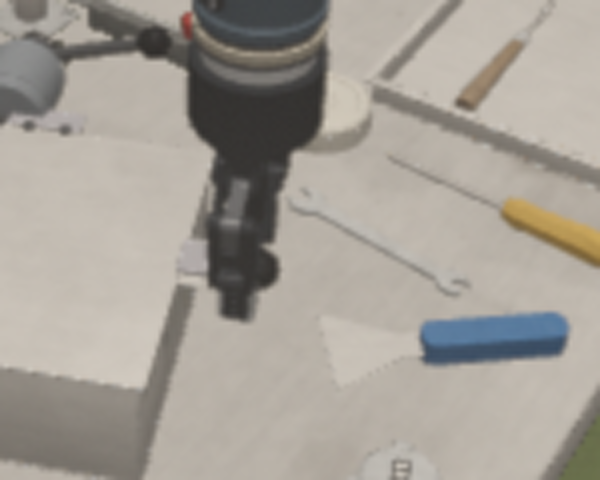

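```bash
python3 - <<'E'
from h import *
delta(b2w(P,K)+[0,0,-.018])
E
```

```text
d [ 0.0005 -0.0078 -0.006 ] turn -0.0029 [0.46   0.2684 0.0716] [-0.69 -0.45 -0.26] 6.4333
```

Call:
{"method": "step_arm", "body": {"commands": [[0, -0.007, -0.005, 0], [0, -0.007, -0.005, 0], [0, -0.007, -0.005, 0]]}}

```text
t: 6.68
tcp_pos: [0.4519, 0.2706, 0.0728]
tool_rot: [0.391, 0.584, -0.393, 0.593]
force: [0.4, -0.4, -0.2]
finger_gap: 0.702
```

Call:
{"method": "step_arm", "body": {"commands": [[0, 0, 0, 0], [0, 0, 0, 0], [0, 0, 0, 0], [0, 0, 0, 0]], "jaw": 0.01, "grip_force": 30}}

```text
t: 7.02
tcp_pos: [0.4524, 0.2706, 0.0736]
tool_rot: [0.391, 0.584, -0.393, 0.593]
force: [-0.6, -1.1, 4.7]
finger_gap: 0.269
```

```bash
python3 - <<'E'
from h import *
from station import optics,telemetry
n='scene';c=(210,170)
im=optics.snapshot(n)[c[1]:c[1]+120,c[0]:c[0]+150,::-1]; cv2.imwrite(f"pics/l4{n}.png",cv2.resize(im,None,fx=4,fy=4,interpolation=2))
delta(b2w(P,K)+[0,0,-.018]); print(telemetry.sense()['finger_gap']*85.4)
E
```

```text
d [ 0.0025 -0.0017 -0.001 ] turn -0.0022 [0.4523 0.2706 0.0735] [ 0.18 -0.44  5.92] 7.0667
22.99344281626749
```

View pics/l4scene.png

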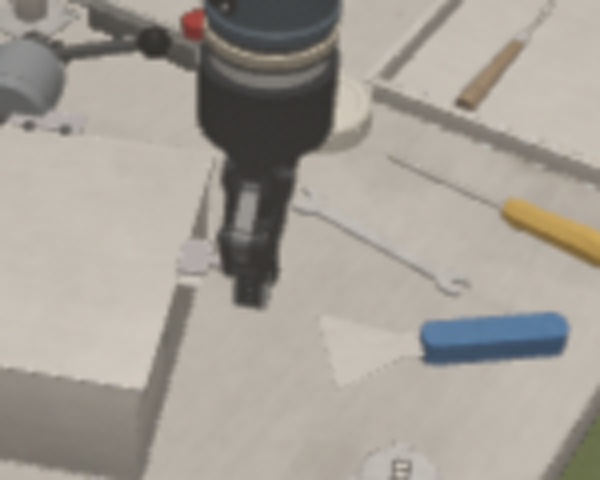

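Call:
{"method": "step_arm", "body": {"commands": [[-0.0134, 0.0005, 0, 0], [-0.0267, 0.002, 0, 0], [-0.0398, 0.0042, 0, 0], [-0.0528, 0.0075, 0, 0], [-0.0655, 0.0116, 0, 0], [-0.078, 0.0166, 0, 0], [-0.09, 0.0225, 0, 0], [-0.1015, 0.029, 0, 0]]}}

```text
t: 7.73
tcp_pos: [0.4786, 0.2823, 0.175]
tool_rot: [0.391, 0.583, -0.393, 0.593]
force: [4.1, -0.7, -7.2]
finger_gap: 0.27
```

```bash
cat >> h.py <<'E'
def lid(angs, off=np.array([0,0,-.0155])):
    from station import telemetry
    s=telemetry.sense(); r=R.from_quat(s['tool_rot'])
    p=R.from_euler('z',-P[2]).apply(s['tcp_pos']-[P[0],P[1],0])-off
    print('t',s['t'],'lid angle',np.arctan2(p[2]-.086,.0785-p[0])-.0157,'rad',np.hypot(p[2]-.086,.0785-p[0]),'y',p[1],'F',R.from_euler('z',-P[2]).apply(s['force']).round(2),'gap',s['finger_gap']*85.4)
    for o in angs:
        q=np.array([.0785-.191*np.cos(o+.0157),0,.086+.191*np.sin(o+.0157)])+off
        print(round(o,3),r.inv().apply(b2w(P,q)-s['tcp_pos']).round(4).tolist())
E
python3 -c "
from h import *
lid(np.arange(.56,1.15,.07))"
```

```text
t 7.7333 lid angle 0.5608822291557495 rad 0.19162324656092786 y -0.0004101737503931361 F [ 3.53 -2.27 -7.18] gap 23.02465927934282
0.56 [0.0005, 0.0004, -0.0004]
0.63 [-0.0104, 0.0082, -0.0003]
0.7 [-0.0208, 0.0166, -0.0002]
0.77 [-0.0305, 0.0258, -0.0001]
0.84 [-0.0396, 0.0356, 0.0]
0.91 [-0.0479, 0.0461, 0.0001]
0.98 [-0.0555, 0.0571, 0.0002]
1.05 [-0.0623, 0.0686, 0.0003]
1.12 [-0.0683, 0.0805, 0.0003]
```

Call:
{"method": "step_arm", "body": {"commands": [[-0.0104, 0.0082, 0, 0], [-0.0208, 0.0166, 0, 0], [-0.0305, 0.0258, 0, 0], [-0.0396, 0.0356, 0, 0], [-0.048, 0.0461, 0, 0], [-0.0555, 0.0571, 0, 0], [-0.062, 0.068, 0, 0], [-0.0635, 0.071, 0, 0]]}}

```text
t: 8.4
tcp_pos: [0.5434, 0.3107, 0.2392]
tool_rot: [0.391, 0.584, -0.393, 0.593]
force: [-2.6, -0.5, 3.8]
finger_gap: 0.269
```

Call:
{"method": "step_arm", "body": {"commands": [[0, 0, 0, 0], [0, 0, 0, 0], [0, 0, 0, 0]]}}

```text
t: 8.65
tcp_pos: [0.5432, 0.3106, 0.239]
tool_rot: [0.391, 0.584, -0.393, 0.593]
force: [-0.6, -0.0, 2.0]
finger_gap: 0.27
```

```bash
python3 -c "
from h import *
lid([.95,1.0,1.05])"
```

```text
t 8.65 lid angle 1.064106266240375 rad 0.1911150847258735 y 0.0008027552948528675 F [-0.6   0.21  2.02] gap 23.0820184680583
0.95 [0.0114, -0.0186, 0.0007]
1.0 [0.0062, -0.0106, 0.0008]
1.05 [0.0014, -0.0023, 0.0008]
```

Call:
{"method": "step_arm", "body": {"commands": [[0, 0, 0, 0], [0, 0, 0, 0], [0, 0, 0, 0], [0, 0, 0, 0]], "jaw": 0.055}}

```text
t: 8.98
tcp_pos: [0.5431, 0.3106, 0.2388]
tool_rot: [0.391, 0.584, -0.393, 0.593]
force: [0.6, 0.2, -0.2]
finger_gap: 0.645
```

```bash
python3 - <<'E'
from h import *
from station import optics,telemetry
n='scene';c=(180,110)
im=optics.snapshot(n)[c[1]:c[1]+140,c[0]:c[0]+150,::-1]; cv2.imwrite(f"pics/l5{n}.png",cv2.resize(im,None,fx=4,fy=4,interpolation=2))
E
```

```text
(no output)
```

View pics/l5scene.png

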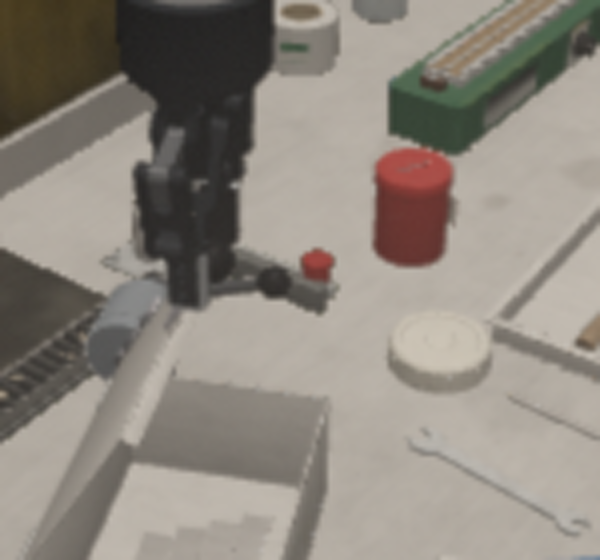

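Call:
{"method": "step_arm", "body": {"commands": [[-0.015, 0, 0, 0], [-0.04, 0, 0, 0], [-0.07, 0, 0, 0], [-0.1, 0, 0, 0], [-0.1, -0.04, 0, 0], [-0.1, -0.08, 0.02, 0], [-0.1, -0.12, 0.05, 0], [-0.1, -0.16, 0.08, 0]]}}

```text
t: 9.7
tcp_pos: [0.4338, 0.1924, 0.3391]
tool_rot: [0.39, 0.584, -0.393, 0.593]
force: [0.5, -1.3, 1.2]
finger_gap: 0.638
```

Call:
{"method": "step_arm", "body": {"commands": [[0, -0.04, 0.04, 0], [0, -0.06, 0.08, 0], [0, -0.06, 0.11, 0], [0, -0.06, 0.12, 0], [0, -0.06, 0.12, 0], [0, -0.06, 0.12, 0]]}}

```text
t: 10.2
tcp_pos: [0.4249, 0.058, 0.3405]
tool_rot: [0.392, 0.584, -0.393, 0.593]
force: [0.5, 0.7, 0.2]
finger_gap: 0.647
```

```bash
python3 - <<'E'
from h import *
from station import optics,telemetry
for n,c in (('top',(150,100)),('scene',(180,110))):
    im=optics.snapshot(n)[c[1]:c[1]+140,c[0]:c[0]+150,::-1]; cv2.imwrite(f"pics/l6{n}.png",cv2.resize(im,None,fx=4,fy=4,interpolation=2))
print(telemetry.sense()['t'])
E
```

```text
10.3
```

View pics/l6scene.png

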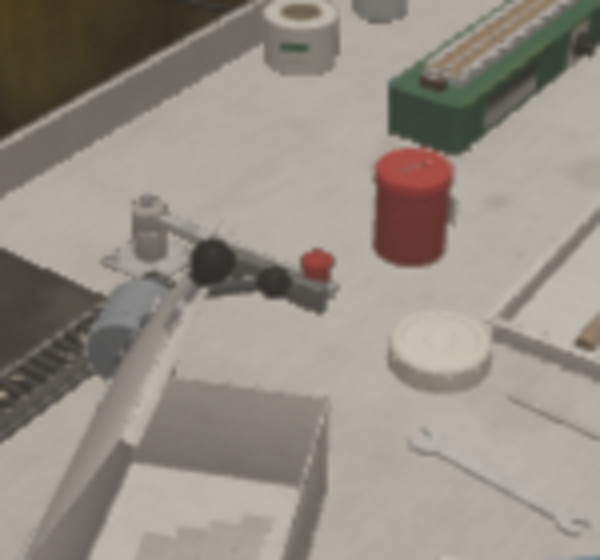

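View pics/l6top.png

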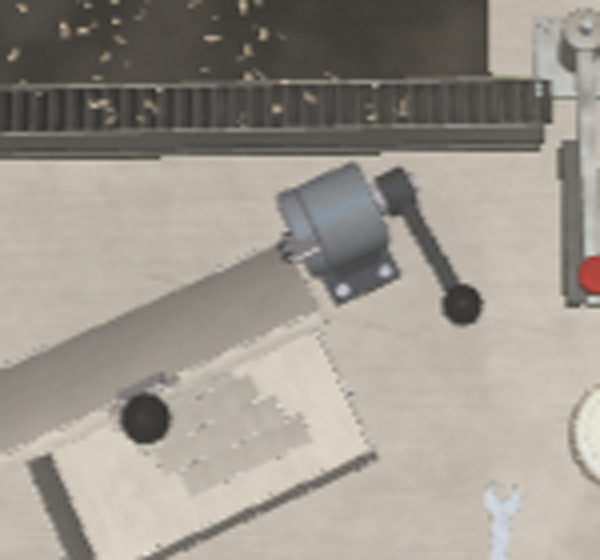

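Knob at scene (233.1,175.3), top (186.3,204.3). The lid stands open; I'll compute its angle, wait, and compare for creep.

Call:
{"method": "step_arm", "body": {"commands": [[0, 0, 0, 0], [0, 0, 0, 0], [0, 0, 0, 0], [0, 0, 0, 0], [0, 0, 0, 0], [0, 0, 0, 0], [0, 0, 0, 0], [0, 0, 0, 0]]}}

```text
t: 10.97
tcp_pos: [0.4245, 0.0593, 0.3403]
tool_rot: [0.39, 0.584, -0.392, 0.593]
force: [0.2, 0.6, -0.1]
finger_gap: 0.642
```

Call:
{"method": "step_arm", "body": {"commands": [[0, 0, 0, 0], [0, 0, 0, 0], [0, 0, 0, 0], [0, 0, 0, 0], [0, 0, 0, 0], [0, 0, 0, 0], [0, 0, 0, 0], [0, 0, 0, 0]]}}

```text
t: 11.63
tcp_pos: [0.4245, 0.0593, 0.3403]
tool_rot: [0.39, 0.584, -0.392, 0.593]
force: [0.6, 0.2, -0.2]
finger_gap: 0.643
```

Call:
{"method": "step_arm", "body": {"commands": [[0, 0, 0, 0], [0, 0, 0, 0], [0, 0, 0, 0], [0, 0, 0, 0], [0, 0, 0, 0], [0, 0, 0, 0], [0, 0, 0, 0], [0, 0, 0, 0]]}}

```text
t: 12.3
tcp_pos: [0.4245, 0.0593, 0.3403]
tool_rot: [0.39, 0.584, -0.392, 0.593]
force: [-0.5, 0.9, 0.9]
finger_gap: 0.645
```

Call:
{"method": "step_arm", "body": {"commands": [[0, 0, 0, 0], [0, 0, 0, 0], [0, 0, 0, 0], [0, 0, 0, 0], [0, 0, 0, 0], [0, 0, 0, 0], [0, 0, 0, 0], [0, 0, 0, 0]]}}

```text
t: 12.97
tcp_pos: [0.4245, 0.0593, 0.3403]
tool_rot: [0.39, 0.584, -0.392, 0.593]
force: [0.1, -0.2, -0.2]
finger_gap: 0.645
```

```bash
python3 - <<'E'
from h import *
from station import optics,telemetry
print(tri((186.3,204.3),(233.1,175.3)))
def kz(p): q=R.from_euler('z',-P[2]).apply(p-[P[0],P[1],0]); return q,np.arctan2(q[2]-.086,.0785-q[0])-.0157
print(kz(tri((186.3,204.3),(233.1,175.3))[0]))
for n,c in (('top',(150,100)),('scene',(180,110))):
    im=optics.snapshot(n)[c[1]:c[1]+140,c[0]:c[0]+150,::-1]
    b=cv2.imread(f"pics/l6{n}.png"); b4=cv2.resize(im,None,fx=4,fy=4,interpolation=2); d=cv2.absdiff(b,b4).max(2)
    print(n,d.max(),(d>40).sum(), np.argwhere(d>40).mean(0) if (d>40).any() else None); cv2.imwrite(f"pics/l7{n}.png",b4)
full=optics.snapshot('top');cv2.imwrite('pics/full7.png',full[:,:,::-1])
print(telemetry.sense()['t'])
E
```

```text
(array([0.53955793, 0.30778907, 0.24955631]), np.float64(0.0011199559782298265))
(array([-0.01603117, -0.00043596,  0.24955631]), np.float64(1.031030456752829))
top 5 0 None
scene 4 0 None
13.1167
```

View pics/full7.png

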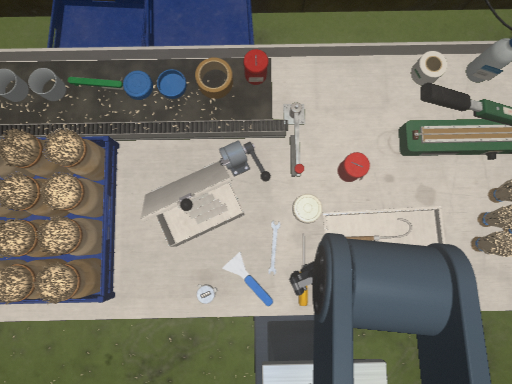

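```bash
python3 -c "
from station import manip
print(manip.sign_off())"
```

```text
the job is handed in; nothing more can be done
None
```

The lid is standing open by itself at about 60 degrees, with the arm well clear. I handed the job in at about 13 s of the 64 s; no verdict was reported.

- **Brake:** I pushed the lever's ball down with shut fingertips to about 0.61 rad. The torque stayed near 0.5 N m until about 0.46 rad and had risen to about 0.80 N m by 0.61 rad. I take that as a bite near 0.45 rad, so the lever stands about 0.15 rad past it. The single torque readings were blurred by rubbing on the ball, so this is an estimate; I stopped there because 0.3 past would be too tight.
- **Lid:** I lifted it by the knob to about 1.06 rad by arm position and let go. It held on the first try, so I did not tighten the brake further.
- **Last checks:** Two camera views put the lid at about 1.03 rad. Pictures of the lid and lever taken 2.8 s apart, with the arm clear, showed no movement.
- **Bystanders:** By eye in the last top picture, the cap, spanner and tin are where they started. The arm hides part of the screwdriver in that picture, and what shows looks unmoved. I did not measure any of them.

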